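# Aim a screw-on drying nozzle and lock it

## Robot

A 7-joint arm with a two-finger parallel gripper is mounted at the origin on a cart in front of the work surface, level with it; the furniture and walls round the work are solid. World frame = base frame: x ahead of the robot, y to its left, z up, the work surface at z = 0. Lengths are in m, angles in rad, forces in N, time in s.
With the tool pointing down it reaches from about 0.425 to 0.925 m from the base axis. Payload 6.8 kg.
Tool frame: the origin (TCP) lies on the front face of the gripper's body, between the roots of the fingers; the fingertips stand 73 mm ahead of it and the grasp point (between the pads) lies r.pinch_z ahead of it (r.pinch_z is the distance from the TCP to the grasp point, in m); z points along the fingers, y is the direction in which the jaws open and shut (so a half turn about z gives the same grasp; the last joint's range is limited). The gripper opens to 85 mm and grips with 20 to 120 N. Pads are 22 mm wide; open, the fingers measure 114 mm over their backs; the gripper's body (76 mm by 85 mm) begins 54 mm behind the grasp point. The pads swing forward as they close: fully open they stand 13 mm farther back than shut.
Start: joints at [1.092, 0.477, 0.022, 1.555, -0.011, 1.109, -0.083], TCP at [0.245, -0.629, 0.304] pointing down, gripper open.
Joint ranges: [-2.96, 2.96], [-0.34, 2.1], [-1.41, 1.46], [0.24, 2.44], [-1.37, 4.51], [0.17, 1.92], [-2.96, 2.96]. Speed limits (rad/s): [2.39, 2.39, 3.14, 3.14, 3.14, 3.14, 3.14].

## Interface

Orientations are given as a rotation vector (axis times angle).
In Python, from bench import readout, grab_frame, r, search_frame, masks_of, tip_of gives the robot as it stands.
- The arm moves only by the tool step_arm, never from a script. Its argument "commands" is a list of rows, each a list of 7 numbers: the shift along the tool's x, y, z as a fraction of full scale, then the turn, a rotation vector about the tool's x, y, z as a fraction of full scale, then the gripper's target within -1 to 1 (shut at 1, half-way at 0, fully open at -1). In form: [[tx, ty, tz, ax, ay, az, hand], ...]. A call has exactly 10 rows; each row is the pose to reach, as a shift and turn from the pose measured when the call began, along the tool's axes at that moment, turning the shorter way round; what a row does not reach only later rows make up. Full scale, the value 1, is 500 mm for a shift and 360 degrees for a turn. A row lasts 1/8 s, in which the tool goes at most 62.5 mm and 10.7 degrees, less where a joint would pass 70% of its speed; a pose out of reach is approached as far as the arm can. A call with a number of a shift or a turn outside -1 to 1 is refused whole. A call with a gripper value outside its range is refused whole. The fingers move at their own pace and stop on an object; "newtons" is the grip in N (left out, the last holds). Time passes only in rows, so rows that repeat a pose let the fingers close, or fill a call up. It gives the time, the measured TCP pose, the force and the opening at its end, in the units of the state.
- readout.get_obs(): the state, without advancing time (a new reading comes with each control period).
- grab_frame(name): name is "scene" or "top"; returns a dict with "img" (480x640x3 uint8, red, green, blue), "K" (3x3 intrinsics, pixels), "world_to_cam" (4x4, takes a point from world to camera coordinates). Camera axes: x right, y down, z forward; pixel columns grow to the right and rows downward; lengths in m; the calibration is good to about 2 mm. A picture is of the moment at which its call begins. There is no depth.
- r.hand_in(): hands the job in, once; it reports no verdict.
Trained networks look in a picture, given as the dict that the camera call returned (one of the last four; its "shot" number tells which), for a name from the list of things; names that differ only in an ending like _2 or _b are one class to them, and where a whole thing is asked for, a point or a joint stands for the part that bears it (a point fixed in the world has none). Each returns a list of dicts, best first, with "p" (0 to 1); they miss things now and then, are a little off and sometimes report something else, mostly with a low value. They report only what shows in the picture. A call takes as long as a camera call. They do not tell look-alikes from the thing itself.
- search_frame(thing, picture): "extent" ([centre column, centre row, width, height] in pixels, round what is visible of it).
- masks_of(thing, picture): "pixels" (480x640 bool, what is visible of it) and "extent" ([centre column, centre row, width, height] in pixels, round what is visible of it).
- tip_of(thing, picture): "point" ([column, row] in pixels: a listed point, or the origin of a listed thing).
The state is a dict: "clock": time; "joints": joint angles; "qvel": joint speeds; "tau": joint torques, N m; "tcp_pos": TCP position; "orientation": TCP orientation; "contact_force": force on the tool from outside, world axes, zero at the start; "moment": the same for the moment, N m; "grip_width": finger opening in m.
Only numpy, scipy, OpenCV 4.12 (cv2) and the standard library are available. Lean on these libraries where they do the work, as an engineer would, in place of code of your own. Each camera call takes 0.05 s, during which the arm holds its last target. There are 200 camera calls.

## Task

Move the open steel cup out of the drying nozzle's way and stand it upright on the worktop, wholly outside the circle the nozzle swings through and not between the nozzle and the glass dish; the nozzle must never bump it. Then screw the nozzle down, clockwise seen from above, until its mouth points straight at the middle of the round glass dish with pins in it (it would turn farther; stop there), and last press the orange-headed tapered locking plug on top of its hub fully home. Leave the glass dish, green tin, tape roll and clamp-lid jar where they stand.

Things in the scene. Friction and masses are not known exactly. Their poses are not given: they have to be found in the camera images.
- stand_axis (a point): Point on the vertical screw axis of the drying stand, 50 mm above the worktop. The stand is fixed: round dark steel foot 90 mm across and 15 mm high, threaded standpipe, and on it the blue hub of the nozzle (48 mm across; from 42 mm to 86 mm above the worktop when fully unscrewed). A wall shelf hangs over the back of the worktop, beyond x = 0.62.
- nozzle_mouth (a point): Centre of the nozzle's mouth, 120 mm out from the screw axis, 57 mm above the worktop when unscrewed; x axis points level out of the mouth (the way air blows), z up. Silver flat spout with an orange line on top; from 58 to 120 mm from the axis it is 34 mm wide (38 at the mouth) and 22 mm high, centred on this height; nearer the hub a round tube 23 mm thick.
- nozzle (a joint): Turn of the nozzle on its screw thread, rad: 0 fully unscrewed, growing clockwise seen from above, hard stop at 5.0, which lies well past any place the dish can be. It goes down 1.27 mm per rad. It turns with a steady friction of 0.25 N m and stays where it is left.
- plug (a joint): How far the locking plug is pressed down into the hub, m: starts at 0 to 0.002, fully home at 0.014 (counts as home beyond 0.012). Its taper grips: pushing takes 7 N at first, rising to about 11 N, and it stays where it is left.
- plug_top (a point): Centre of the flat top of the plug's orange head (30 mm across, 10 mm thick), on the screw axis; about 111 mm above the worktop when unscrewed and not pressed. It turns and sinks with the nozzle.
- cup_center (a point): Centre, half-way up, of the loose open steel cup: 66 mm across the rim, 60 mm high, open at the top, about 48 mm clear inside, floor 6 mm thick, 60 to 130 g, standing on the worktop inside the nozzle's clockwise swing. A fixed shallow tray lies to the left, beyond y = 0.18. The cup is out of the way when this point is more than 151 mm from the screw axis in plan.
- dish_center (a point): Centre, half-way up, of the covered round clear glass dish with pins inside, 66 mm across, 16 mm high, loose on the worktop about 0.2 m from the screw axis: the nozzle's target.
- tin_center (a point): Centre of the round tin with green lid, 67 mm across, 24 mm high, loose; leave alone.
- tape_center (a point): Centre of the lying roll of masking tape, 88 mm across, 19 mm high, loose; leave alone.
- jar_center (a point): Half-way up on the axis of the glass jar with orange seal and wire clamp lid, 70 mm across, 119 mm high, loose; leave alone.
Not all that is in view belongs to the job. Of the things that look like the part that bears stand_axis, the larger one is meant.

How it is judged:
On the way, in this order (a step that is already met when the one before it is completed fails the run):
1. the cup stands upright on the worktop outside the nozzle's circle (horizontal distance between cup_center and stand_axis above 0.151 m and angle between cup_center's own z axis and vertical below 0.1 rad and height (world z) of cup_center between 0.024 and 0.036 m), for 0.2 s.
2. the nozzle's mouth points at the middle of the glass dish (within 12 mm) (y of dish_center in the frame of nozzle_mouth between -0.012 and 0.012 m and x of dish_center in the frame of nozzle_mouth above 0.02 m), for 0.3 s.
3. the locking plug is pressed home (value of joint plug above 0.012 m), for 0.2 s.
At the end, for the whole second after the job is handed in: Cup upright on the worktop, its middle over 151 mm from the screw axis and 40 mm off the mouth line (or behind mouth or dish); nozzle at rest, mouth line within 12 mm of the dish middle; plug at least 12 mm down; dish, tin, tape, jar within 20 mm of start (all of step 1 and all of step 2 and (y of cup_center in the frame of nozzle_mouth above 0.04 m or y of cup_center in the frame of nozzle_mouth below -0.04 m or x of cup_center in the frame of nozzle_mouth below 0 m or x of cup_center in the frame of nozzle_mouth above 0.125 m) and value of joint plug above 0.012 m and velocity of joint nozzle between -0.05 and 0.05 rad/s and distance of each of dish_center, tin_center, tape_center, jar_center from where it was at the start of the episode below 0.02 m); the robot touches nothing.
It fails at once if the nozzle bumps the cup (contact force between nozzle and cup above 1 N).
It fails at once if the cup is tipped over (angle between cup_center's own z axis and vertical above 0.6 rad).
It fails at once if the dish, tin, tape or jar is moved more than 20 mm (distance of any of dish_center, tin_center, tape_center, jar_center from where it was at the start of the episode above 0.02 m).
It also fails if it takes over 59 s, if anything falls off the work surface, if the arm or the gripper's body presses on something with over 40 N, if the wrist force passes 120 N, or if a joint passes its speed limit or range.

## Working session

There is one attempt and no reset: what is moved stays moved. The work goes in short steps, Python scripts to look and compute and a tool call to move; the robot and the scene stay as the last step left them, time stands still between calls to the robot, and variables do not carry over. Pictures are saved under pics/ and viewed, about 8 in all and at most 12, crops included, and the job is handed in when it is done.

Besides the shell and the picture viewer there is one more tool, called as a command line: name --pt "numbers of a row" for each row, then --argument value for the rest. step_arm: Moves the arm, as the interface text tells. Its arguments: {"type":"object","properties":{"commands":{"type":"array"},"newtons":{"type":"number"}},"required":["commands"]}

```bash
ls; mkdir -p pics; cat > h.py <<'E'
import numpy as np, cv2
from scipy.spatial.transform import Rotation as R
from bench import readout, grab_frame, r, search_frame, masks_of, tip_of
def ray(f,px,z):
    K,T=np.array(f["K"]),np.array(f["world_to_cam"]); d=T[:3,:3].T@np.linalg.inv(K)@[px[0],px[1],1]; c=-T[:3,:3].T@T[:3,3]
    return c+d*(z-c[2])/d[2]
def proj(f,p):
    K,T=np.array(f["K"]),np.array(f["world_to_cam"]); q=K@(T[:3,:3]@np.asarray(p)+T[:3,3]); return q[:2]/q[2]
def save(f,n): cv2.imwrite("pics/"+n,f["img"][:,:,::-1])
E
python3 - <<'E'
from h import *
o=readout.get_obs(); print(o, r.pinch_z)
for n in ("top","scene"):
    f=grab_frame(n); save(f,n+"0.png")
    T=f["world_to_cam"];print(n,"cam",-T[:3,:3].T@T[:3,3])
    for t,z in dict(stand_axis=.05,nozzle_mouth=.057,plug_top=.111,cup_center=.03,dish_center=.008,tin_center=.012,tape_center=.0095,jar_center=.06).items():
        for d in tip_of(t,f)[:3]: print(t,round(d["p"],2),np.round(d["point"]),np.round(ray(f,d["point"],z),3))
E
```

```text
pics
{'clock': 0.0, 'joints': array([ 1.09189988,  0.47780731,  0.02232732,  1.55642731, -0.01152398,
        1.10924452, -0.08312212]), 'qvel': array([ 1.54746235e-03, -5.28495433e-05, -1.16322513e-05, -7.69886740e-04,
       -1.42358283e-03,  1.81356116e-03,  1.62753387e-04]), 'tau': array([ 1.49432581e-04, -5.96441245e+01,  1.60819151e+00, -2.81189328e+01,
        1.25406639e-02,  9.42642539e-03, -3.54675785e-05]), 'tcp_pos': array([ 0.24444287, -0.62871656,  0.30293068]), 'orientation': array([-3.08607734e+00, -5.78800201e-01,  6.67471897e-04]), 'contact_force': array([-0.77705663,  0.32855573, -0.63386503]), 'moment': array([ 0.04583605,  0.00432069, -0.00929252]), 'grip_width': 0.0853546714570188} 0.0539
top cam [ 0.44115171 -0.05584138  0.95722933]
stand_axis 0.75 [318. 259.] [ 0.499 -0.045  0.05 ]
stand_axis 0.66 [388. 332.] [ 0.357 -0.188  0.05 ]
nozzle_mouth 0.92 [374. 374.] [ 0.279 -0.16   0.057]
nozzle_mouth 0.67 [283. 302.] [0.414 0.021 0.057]
plug_top 0.72 [326. 264.] [ 0.488 -0.062  0.111]
plug_top 0.66 [393. 336.] [ 0.358 -0.188  0.111]
cup_center 0.69 [281. 236.] [0.
[... 267 characters left out ...]

scene cam [0.05856226 0.40508408 0.62598076]
stand_axis 0.98 [344. 263.] [ 0.496 -0.061  0.05 ]
stand_axis 0.62 [450. 278.] [ 0.346 -0.172  0.05 ]
nozzle_mouth 0.66 [478. 309.] [ 0.269 -0.139  0.057]
nozzle_mouth 0.61 [339. 310.] [0.418 0.027 0.057]
plug_top 0.57 [343. 237.] [ 0.498 -0.056  0.111]
plug_top 0.53 [457. 258.] [ 0.336 -0.159  0.111]
cup_center 0.81 [288. 281.] [0.544 0.031 0.03 ]
dish_center 0.75 [337. 215.] [ 0.648 -0.194  0.008]
dish_center 0.74 [264. 238.] [ 0.69  -0.027  0.008]
tin_center 0.78 [262. 238.] [ 0.689 -0.022  0.012]
tape_center 0.97 [420. 231.] [ 0.493 -0.283  0.009]
tape_center 0.39 [289. 279.] [0.562 0.012 0.009]
jar_center 0.55 [200. 245.] [0.699 0.109 0.06 ]
```

```bash
python3 -c "
import cv2
a=cv2.imread('pics/top0.png')[120:400,200:480];cv2.imwrite('pics/t1.png',cv2.resize(a,(600,600),interpolation=cv2.INTER_CUBIC))"
```

```text
(no output)
```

View pics/t1.png

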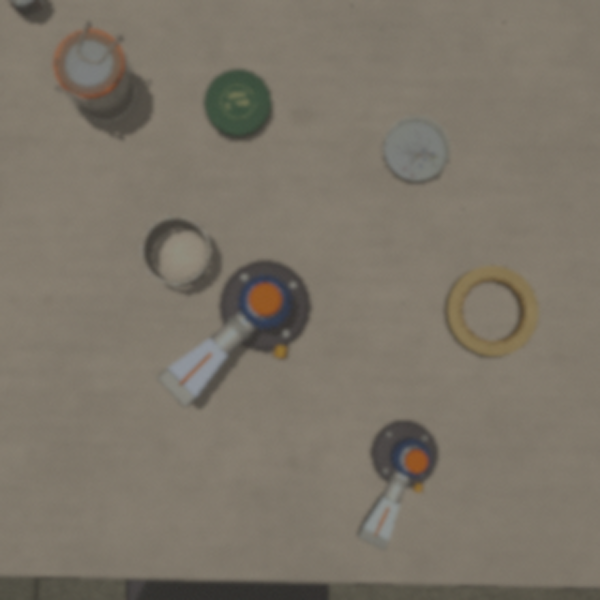

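View pics/scene0.png

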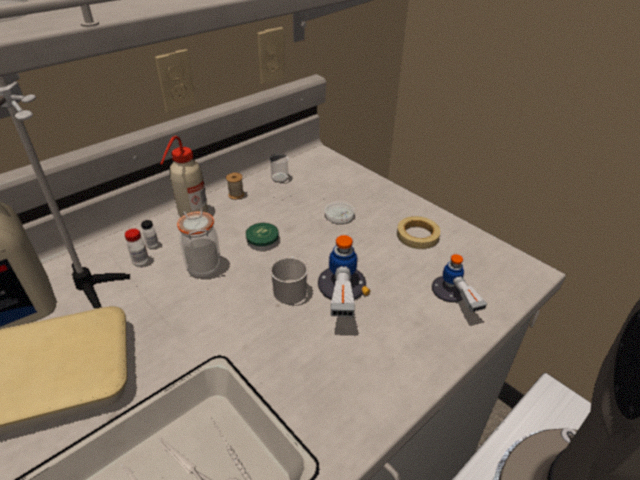

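The top view shows the large stand at about px (324,262), its spout pointing to the lower left, the cup at (284,239), the dish at (394,190), and a smaller look-alike stand at the lower right. I'll refine these with masks.

```bash
cat >> h.py <<'E'
def blob(f,lo,hi,near,rad):
    hsv=cv2.cvtColor(f["img"],cv2.COLOR_RGB2HSV); m=cv2.inRange(hsv,np.array(lo),np.array(hi))
    yy,xx=np.mgrid[:480,:640]; m[(xx-near[0])**2+(yy-near[1])**2>rad**2]=0
    y,x=np.nonzero(m); return np.array([x.mean(),y.mean()]),len(x)
E
python3 - <<'E'
from h import *
fs={n:grab_frame(n) for n in ("top","scene")}
for n,f in fs.items():
    for t,z in dict(plug=.106,nozzle=.06,cup_center=.03,dish_center=.008,jar_center=.06).items():
        for d in masks_of(t,f)[:2]:
            y,x=np.nonzero(d["pixels"]); e=d["extent"]
            print(n,t,round(d["p"],2),np.round(e,1),len(x),"cen",np.round(ray(f,[x.mean(),y.mean()],z),3),"box",np.round(ray(f,e[:2],z),3))
f=fs["top"]
c,k=blob(f,(3,150,120),(18,255,255),(324,259),10); print("plug top",c,k,ray(f,c,.111))
c2,k=blob(fs["scene"],(3,150,120),(18,255,255),(344,241),12); print("plug scene",c2,k,ray(fs["scene"],c2,.107))
hsv=cv2.cvtColor(f["img"],cv2.COLOR_RGB2HSV); 
# orange stripe on spout
c,k=blob(f,(0,60,80),(18,255,255),(291,295),12); print("stripe",c,k,ray(f,c,.068))
# foot dark
g=f["img"].mean(2); yy,xx=np.mgrid[:480,:640]; m=(g<78)&((xx-324)**2+(yy-263)**2<25**2); print("foot",xx[m].mean(),yy[m].mean(),m.sum(), xx[m].min(),xx[m].max(),yy[m].min(),yy[m].max())
print(ray(f,[(xx[m].min()+xx[m].max())/2,(yy[m].min()+yy[m].max())/2],.015))
a=f["img"][215:290,260:350,::-1];cv2.imwrite('pics/t2.png',cv2.resize(a,None,fx=8,fy=8,interpolation=cv2.INTER_CUBIC))
E
```

```text
top plug 0.68 [324.2 259.7  17.5  17.8] 166 cen [ 0.496 -0.057  0.106] box [ 0.495 -0.058  0.106]
top plug 0.42 [396.7 335.9  11.8  11.5] 97 cen [ 0.359 -0.19   0.106] box [ 0.357 -0.195  0.106]
top nozzle 0.94 [384.5 352.8  26.   47.4] 621 cen [ 0.328 -0.179  0.06 ] box [ 0.319 -0.179  0.06 ]
top nozzle 0.73 [305.  279.1  60.6  62.8] 1194 cen [ 0.463 -0.024  0.06 ] box [ 0.459 -0.021  0.06 ]
top cup_center 0.66 [280.2 235.4  29.9  33.9] 860 cen [0.547 0.029 0.03 ] box [0.549 0.034 0.03 ]
top dish_center 0.95 [394.1 189.6  29.1  29.9] 755 cen [ 0.656 -0.206  0.008] box [ 0.655 -0.205  0.008]
top jar_center 0.74 [247.2 156.8  34.2  48.9] 1312 cen [0.708 0.106 0.06 ] box [0.705 0.103 0.06 ]
scene plug 0.78 [343.7 244.4  21.4  17.3] 213 cen [ 0.49  -0.05   0.106] box [ 0.487 -0.049  0.106]
scene nozzle 0.87 [344.3 276.4  32.8  78.5] 1729 cen [ 0.466 -0.027  0.06 ] box [ 0.464 -0.03   0.06 ]
scene nozzle 0.83 [464.7 282.4  38.4  53. ] 965 cen [ 0.319 -0.164  0.06 ] box [ 0.318 -0.172  0.06 ]
scene cup_center 0.9 [290.2 281.   34.   51. ] 1425 cen [0.546 0.027 0.03 ] box [0.541 0.027 0.03 ]
scene dish_center 0.87 [340.5 214.5  28.8  24.6] 583 cen [ 0.654 -0.204  0.008] box [ 0.645 -0.201  0.008]
scene jar_center 0.6 [200.2 244.1  44.1  65.9] 2309 cen [0.703 0.109 0.06 ] box [0.701 0.107 0.06 ]
plug top [323.39215686 259.33333333] 153 [ 0.49566015 -0.05665285  0.111     ]
plug scene [343.675  240.6375] 160 [ 0.49375354 -0.05510223  0.107     ]
stripe [289.57894737 293.10526316] 19 [0.43092603 0.00818394 0.068     ]
foot 324.7696447793326 262.44456404736275 929 303 344 242 284
[ 0.49418216 -0.05712117  0.015     ]
```

View pics/t2.png

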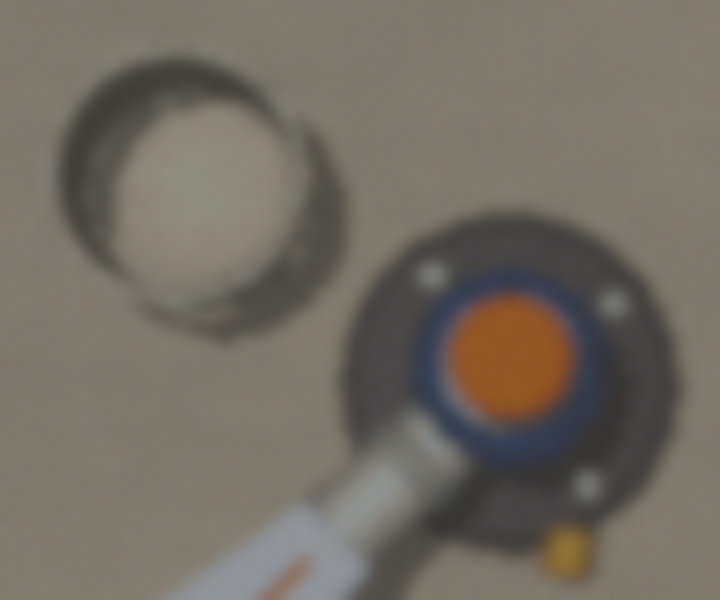

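```bash
cat >> h.py <<'E'
def down(jaw):  # tool z down, tool y at world angle jaw (deg)
    a=np.radians(jaw); y=np.array([np.cos(a),np.sin(a),0]); z=np.array([0,0,-1.]); return np.column_stack([np.cross(y,z),y,z])
def state():
    o=readout.get_obs(); Rm=R.from_rotvec(o["orientation"]).as_matrix()
    return o,np.array(o["tcp_pos"]),Rm,np.degrees(np.arctan2(Rm[1,1],Rm[0,1]))
def cmd(p,jaw):
    o,p0,R0,j0=state(); s=R0.T@(np.asarray(p)-p0)/.5; a=R.from_matrix(R0.T@down(jaw)).as_rotvec()/(2*np.pi)
    print("to",p,jaw,"->",np.round(np.r_[s,a],4).tolist(),"rows",round(np.linalg.norm(s)*8,1),round(np.linalg.norm(a)*360/10.7,1))
E
python3 - <<'E'
from h import *
f=grab_frame("top"); print("cup rim",ray(f,(282.6,237.7),.06))
o,p,Rm,j=state(); print(p,j,Rm.round(3),o["joints"])
for jaw in (-29,151): cmd([.547,.029,.25],jaw); cmd([.547,.029,.096],jaw)
E
```

```text
cup rim [0.54065041 0.02578875 0.06      ]
[ 0.24460541 -0.62913242  0.30388458] -68.75793212489393 [[ 0.932  0.362  0.   ]
 [ 0.362 -0.932  0.   ]
 [ 0.    -0.    -1.   ]] [ 1.09189532  0.47702053  0.02241743  1.55542333 -0.01155615  1.10927348
 -0.08309514]
to [0.547, 0.029, 0.25] -29 -> [1.0406, -1.0077, 0.1078, 0.0, -0.0, -0.1104] rows 11.6 3.7
to [0.547, 0.029, 0.096] -29 -> [1.0406, -1.0077, 0.4158, 0.0, -0.0, -0.1104] rows 12.1 3.7
to [0.547, 0.029, 0.25] 151 -> [1.0406, -1.0077, 0.1078, -0.0, -0.0, 0.3896] rows 11.6 13.1
to [0.547, 0.029, 0.096] 151 -> [1.0406, -1.0077, 0.4158, -0.0, -0.0, 0.3896] rows 12.1 13.1
```

step_arm --pt "0.85 -0.82 0.0 0 0 -0.11 -1" --pt "0.85 -0.82 0.0 0 0 -0.11 -1" --pt "0.85 -0.82 0.0 0 0 -0.11 -1" --pt "0.85 -0.82 0.0 0 0 -0.11 -1" --pt "0.85 -0.82 0.0 0 0 -0.11 -1" --pt "0.85 -0.82 0.0 0 0 -0.11 -1" --pt "0.85 -0.82 0.0 0 0 -0.11 -1" --pt "0.85 -0.82 0.0 0 0 -0.11 -1" --pt "0.85 -0.82 0.0 0 0 -0.11 -1" --pt "0.85 -0.82 0.0 0 0 -0.11 -1"

```text
clock: 2.8
tcp_pos: [0.4934, -0.089, 0.3044]
orientation: [2.705, 1.597, 0.003]
contact_force: [-0.7, -0.6, 0.5]
grip_width: 0.0855
```

```bash
python3 - <<'E'
from h import *
o,p,Rm,j=state(); print(p,j,o["joints"],o["clock"])
cmd([.544,.028,.2],-29); cmd([.544,.028,.096],-29)
E
```

```text
[ 0.49339763 -0.08904784  0.3044329 ] -28.875825117977023 [ 0.43676306  0.22199907 -0.43778017  1.93894588  0.10992739  1.00219531
 -0.55474752] 2.8
to [0.544, 0.028, 0.2] -29 -> [0.2535, -0.0246, 0.2092, 0.0001, -0.0002, 0.0003] rows 2.6 0.0
to [0.544, 0.028, 0.096] -29 -> [0.2532, -0.0248, 0.4172, 0.0001, -0.0002, 0.0003] rows 3.9 0.0
```

step_arm --pt "0.2535 -0.025 0.1 0 0 0 -1" --pt "0.2535 -0.025 0.1 0 0 0 -1" --pt "0.2535 -0.025 0.1 0 0 0 -1" --pt "0.2535 -0.025 0.2 0 0 0 -1" --pt "0.2535 -0.025 0.24 0 0 0 -1" --pt "0.2535 -0.025 0.26 0 0 0 -1" --pt "0.2535 -0.025 0.26 0 0 0 -1" --pt "0.2535 -0.025 0.26 0 0 0 -1" --pt "0.2535 -0.025 0.26 0 0 0 -1" --pt "0.2535 -0.025 0.26 0 0 0 -1"

```text
clock: 4.05
tcp_pos: [0.5441, 0.0281, 0.1752]
orientation: [2.705, 1.597, 0.004]
contact_force: [-0.1, 0.7, -0.0]
grip_width: 0.0854
```

```bash
python3 - <<'E'
from h import *
o,p,Rm,j=state(); print(p,j,o["joints"],o["clock"])
f=grab_frame("scene"); a=f["img"][150:350,200:440,::-1];cv2.imwrite('pics/s3.png',cv2.resize(a,None,fx=3,fy=3,interpolation=cv2.INTER_CUBIC))
for t in("cup_center",):
  for d in tip_of(t,f)[:2]+masks_of(t,f)[:1]: print(d["p"],d.get("extent",d.get("point")))
cmd([.544,.028,.096],-29)
# predicted positions of opposed pads
for s in(-1,1): print(proj(f,p+s*.0425*Rm[:,1]+.07*Rm[:,2]))
E
```

```text
[0.54411671 0.02807685 0.17520078] -28.880387807571918 [ 0.1872489   0.46384466 -0.44307961  1.95664711  0.27661455  0.77709701
 -0.91735287] 4.05
0.71 [342.8, 237.8]
0.69 [290.8, 282.0]
0.56 [290.6, 282.9, 38.8, 47.8]
to [0.544, 0.028, 0.096] -29 -> [-0.0004, 0.0001, 0.1576, 0.0002, -0.0003, 0.0003] rows 1.3 0.0
[291.88554117 264.86691761]
[282.59959963 232.70784614]
```

View pics/s3.png

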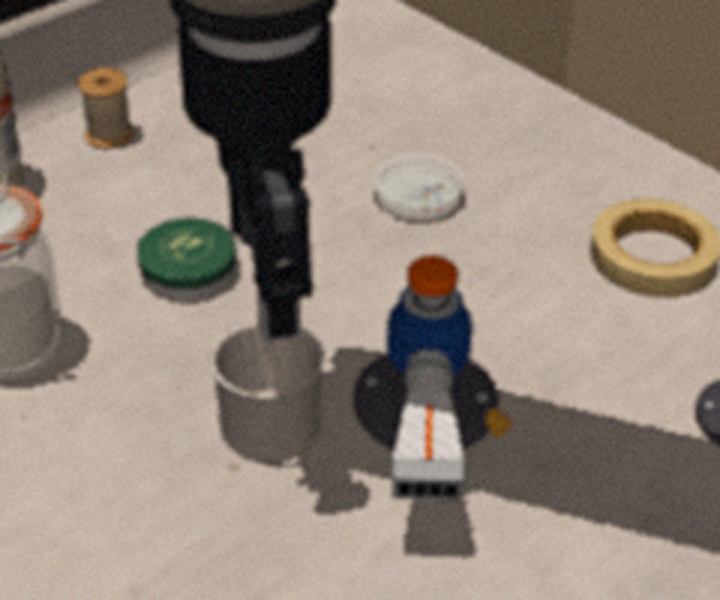

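The gripper is above the cup, with the near finger in front of the rim. The rim ellipse is centred at about crop (269,362), which is full px (289.7,270.7). I'll compare that with the plan.

```bash
python3 - <<'E'
from h import *
f=grab_frame("scene"); print(ray(f,(289.7,270.7),.06)); g=grab_frame("top")
for c in([.544,.028],[.548,.03],[.541,.026]):
  for F in(f,g):
    a=np.linspace(0,2*np.pi,60); q=np.array([proj(F,[c[0]+.033*np.cos(t),c[1]+.033*np.sin(t),.06]) for t in a]); print(c,q.min(0).round(1),q.max(0).round(1))
E
```

```text
[0.53699478 0.03013921 0.06      ]
[0.544, 0.028] [269.  255.5] [307.1 281.4]
[0.544, 0.028] [265.1 219.7] [298.  252.4]
[0.548, 0.03] [266.6 254.9] [304.7 280.7]
[0.548, 0.03] [264.1 217.7] [297.1 250.4]
[0.541, 0.026] [271.  255.9] [309.1 281.8]
[0.541, 0.026] [266.  221.2] [299. 254.]
```

step_arm --pt "-0.004 -0.007 0.06 0 0 0 -1" --pt "-0.004 -0.007 0.12 0 0 0 -1" --pt "-0.004 -0.007 0.166 0 0 0 -1" --pt "-0.004 -0.007 0.166 0 0 0 -1" --pt "-0.004 -0.007 0.166 0 0 0 0.5" --pt "-0.004 -0.007 0.166 0 0 0 0.5" --pt "-0.004 -0.007 0.166 0 0 0 0.5" --pt "-0.004 -0.007 0.166 0 0 0 0.5" --pt "-0.004 -0.007 0.166 0 0 0 0.5" --pt "-0.004 -0.007 0.166 0 0 0 0.5" --newtons 25

```text
clock: 5.55
tcp_pos: [0.5409, 0.0283, 0.0928]
orientation: [2.704, 1.597, 0.006]
contact_force: [0.1, 0.6, 7.2]
grip_width: 0.064
```

```bash
python3 - <<'E'
from h import *
o,p,Rm,j=state(); print(p,j,o["grip_width"],o["clock"],o["contact_force"])
cmd([.540,.028,p[2]+.012],-29);cmd([.525,.125,p[2]+.012],-29);cmd([.525,.125,p[2]],-29);
E
```

```text
[0.54088551 0.02833104 0.09282493] -28.875861567297523 0.06399935773050909 5.55 [0.06860963 0.60097845 7.19407597]
to [0.54, 0.028, np.float64(0.10482493249808404)] -29 -> [-0.0014, -0.0012, -0.024, 0.0005, -0.0005, 0.0003] rows 0.2 0.0
to [0.525, 0.125, np.float64(0.10482493249808404)] -29 -> [0.154, -0.1211, -0.0239, 0.0005, -0.0005, 0.0003] rows 1.6 0.0
to [0.525, 0.125, np.float64(0.09282493249808405)] -29 -> [0.154, -0.1212, 0.0001, 0.0005, -0.0005, 0.0003] rows 1.6 0.0
```

step_arm --pt "0 0 -0.03 0 0 0 0.5" --pt "0 0 -0.03 0 0 0 0.5" --pt "0.04 -0.03 -0.03 0 0 0 0.5" --pt "0.08 -0.06 -0.03 0 0 0 0.5" --pt "0.12 -0.09 -0.03 0 0 0 0.5" --pt "0.154 -0.121 -0.03 0 0 0 0.5" --pt "0.154 -0.121 -0.03 0 0 0 0.5" --pt "0.154 -0.121 -0.015 0 0 0 0.5" --pt "0.154 -0.121 -0.001 0 0 0 0.5" --pt "0.154 -0.121 -0.001 0 0 0 0.5"

```text
clock: 6.8
tcp_pos: [0.5253, 0.1238, 0.0928]
orientation: [2.705, 1.595, 0.005]
contact_force: [0.5, 0.0, -1.2]
grip_width: 0.0638
```

```bash
python3 - <<'E'
from h import *
o,p,Rm,j=state(); print(p,j,o["grip_width"],o["clock"],o["contact_force"])
f=grab_frame("scene"); a=f["img"][150:350,200:440,::-1];cv2.imwrite('pics/s4.png',cv2.resize(a,None,fx=3,fy=3,interpolation=cv2.INTER_CUBIC))
E
```

```text
[0.52533419 0.12384227 0.0927934 ] -28.968665499329923 0.06383182056421871 6.8 [ 0.48938402  0.01154964 -1.21448384]
```

View pics/s4.png

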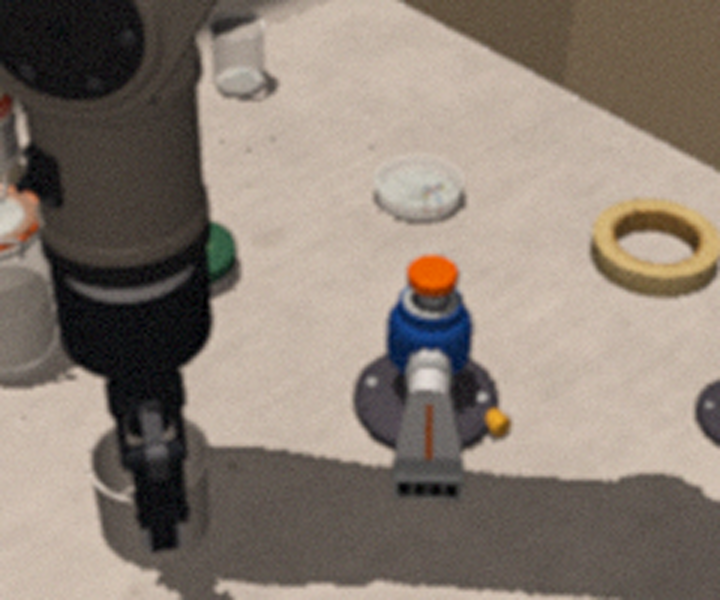

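The cup was carried to the left of the stand and stands in the jaws. Next I'll lower 1.5 mm, release and rise.

step_arm --pt "0 0 0.003 0 0 0 0.5" --pt "0 0 0.003 0 0 0 -1" --pt "0 0 0.003 0 0 0 -1" --pt "0 0 0.003 0 0 0 -1" --pt "0 0 0.003 0 0 0 -1" --pt "0 0 0.003 0 0 0 -1" --pt "0 0 -0.06 0 0 0 -1" --pt "0 0 -0.15 0 0 0 -1" --pt "0 0 -0.25 0 0 0 -1" --pt "0 0 -0.25 0 0 0 -1"

```text
clock: 8.1
tcp_pos: [0.5268, 0.1248, 0.2217]
orientation: [2.703, 1.593, 0.017]
contact_force: [-0.2, -0.1, -0.1]
grip_width: 0.0854
```

```bash
python3 - <<'E'
from h import *
o,p,Rm,j=state(); print(p,j,o["grip_width"],o["clock"],o["joints"].round(2))
f=grab_frame("top");g=grab_frame("scene")
for F in(f,g):
  for d in masks_of("cup_center",F)[:2]: y,x=np.nonzero(d["pixels"]); print(d["p"],ray(F,[x.mean(),y.mean()],.03).round(3),ray(F,d["extent"][:2],.03).round(3))
for jaw in(-45.5,44.5): cmd([.495,-.057,.22],jaw)
E
```

```text
[0.52683716 0.12479755 0.22173713] -28.968462291310303 0.08535895152058602 8.1 [ 0.04  0.39 -0.48  1.93  0.24  0.86 -1.07]
0.72 [0.528 0.122 0.03 ] [0.533 0.128 0.03 ]
0.4 [ 0.671 -0.018  0.03 ] [ 0.67  -0.019  0.03 ]
to [0.495, -0.057, 0.22] -45.5 -> [-0.344, 0.124, -0.0068, 0.0002, -0.0001, 0.046] rows 2.9 1.5
to [0.495, -0.057, 0.22] 44.5 -> [-0.344, 0.124, -0.0068, 0.0002, 0.0001, -0.204] rows 2.9 6.9
```

step_arm --pt "-0.344 0.124 0.0 0 0 -0.204 -1" --pt "-0.344 0.124 0.0 0 0 -0.204 -1" --pt "-0.344 0.124 0.0 0 0 -0.204 -1" --pt "-0.344 0.124 0.0 0 0 -0.204 -1" --pt "-0.344 0.124 0.0 0 0 -0.204 -1" --pt "-0.344 0.124 0.0 0 0 -0.204 -1" --pt "-0.344 0.124 0.0 0 0 -0.204 -1" --pt "-0.344 0.124 0.0 0 0 -0.204 -1" --pt "-0.344 0.124 0.0 0 0 -0.204 -1" --pt "-0.344 0.124 0.0 0 0 -0.204 -1"

```text
clock: 9.55
tcp_pos: [0.4948, -0.0569, 0.2163]
orientation: [1.218, 2.895, 0.0]
contact_force: [0.8, 0.3, 0.4]
grip_width: 0.0854
```

```bash
python3 - <<'E'
from h import *
o,p,Rm,j=state(); print(p,j,o["grip_width"],o["clock"],o["joints"].round(2))
cmd([.495,-.057,.126],44.5)
E
```

```text
[ 0.49484422 -0.05689795  0.2163399 ] 44.379552568234566 0.0854389659289638 9.55 [ 0.58  0.38 -0.71  2.02  0.33  0.85  0.46]
to [0.495, -0.057, 0.126] 44.5 -> [-0.0003, -0.0, 0.1807, 0.0001, 0.0001, -0.0003] rows 1.4 0.0
```

step_arm --pt "0 0 0.06 0 0 0 -1" --pt "0 0 0.12 0 0 0 -1" --pt "0 0 0.18 0 0 0 -1" --pt "0 0 0.18 0 0 0 -1" --pt "0 0 0.18 0 0 0 0.8" --pt "0 0 0.18 0 0 0 0.8" --pt "0 0 0.18 0 0 0 0.8" --pt "0 0 0.18 0 0 0 0.8" --pt "0 0 0.18 0 0 0 0.8" --pt "0 0 0.18 0 0 0 0.8" --newtons 40

```text
clock: 10.8
tcp_pos: [0.4964, -0.0563, 0.1282]
orientation: [1.216, 2.892, 0.003]
contact_force: [-1.2, 0.9, 7.6]
grip_width: 0.0463
```

```bash
python3 - <<'E'
from h import *
o,p,Rm,j=state(); print(p,j,o["grip_width"],o["clock"],"F tool",(Rm.T@o["contact_force"]).round(2),o["moment"])
E
```

```text
[ 0.49636635 -0.05633898  0.12817282] 44.38239459860811 0.04630504597802002 10.8 F tool [ 1.42 -0.2  -7.58] [ 0.49711185  0.01594749 -0.0213495 ]
```

step_arm --pt "0 0 0.0004 0 0 0.025 0.8" --pt "0 0 0.0008 0 0 0.05 0.8" --pt "0 0 0.0012 0 0 0.075 0.8" --pt "0 0 0.0016 0 0 0.1 0.8" --pt "0 0 0.002 0 0 0.125 0.8" --pt "0 0 0.0024 0 0 0.15 0.8" --pt "0 0 0.0028 0 0 0.175 0.8" --pt "0 0 0.0032 0 0 0.2 0.8" --pt "0 0 0.0036 0 0 0.225 0.8" --pt "0 0 0.004 0 0 0.25 0.8"

```text
clock: 12.05
tcp_pos: [0.4957, -0.0563, 0.1263]
orientation: [2.91, 1.18, 0.005]
contact_force: [-1.4, -0.3, -4.2]
grip_width: 0.0461
```

```bash
python3 - <<'E'
from h import *
o,p,Rm,j=state(); print(p,j,o["grip_width"],o["clock"],"F tool",(Rm.T@o["contact_force"]).round(2),o["moment"],o["joints"].round(2))
f=grab_frame("scene"); a=f["img"][150:350,200:440,::-1];cv2.imwrite('pics/s5.png',cv2.resize(a,None,fx=3,fy=3,interpolation=cv2.INTER_CUBIC))
E
```

```text
[ 0.49565754 -0.05634304  0.12634228] -45.85578879913845 0.04614752123755318 12.05 F tool [-1.29 -0.76  4.24] [-0.30022523  0.07728666  0.29366937] [ 0.18  0.46 -0.23  2.1   0.18  0.6  -0.98]
```

View pics/s5.png

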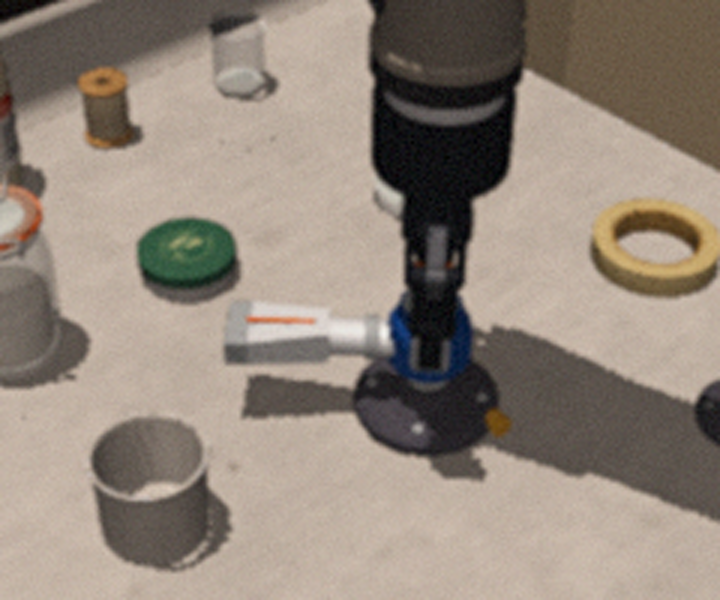

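step_arm --pt "0 0 0.0004 0 0 0.025 0.8" --pt "0 0 0.0008 0 0 0.05 0.8" --pt "0 0 0.0012 0 0 0.075 0.8" --pt "0 0 0.0016 0 0 0.1 0.8" --pt "0 0 0.002 0 0 0.125 0.8" --pt "0 0 0.0024 0 0 0.15 0.8" --pt "0 0 0.0028 0 0 0.175 0.8" --pt "0 0 0.0032 0 0 0.2 0.8" --pt "0 0 0.0036 0 0 0.22 0.8" --pt "0 0 0.0036 0 0 0.23 0.8"

```text
clock: 13.35
tcp_pos: [0.4956, -0.0557, 0.1245]
orientation: [-2.961, 1.046, -0.005]
contact_force: [2.2, 1.3, -7.4]
grip_width: 0.0465
```

```bash
python3 - <<'E'
from h import *
o,p,Rm,j=state(); print(p,j,o["grip_width"],o["clock"],"F tool",(Rm.T@o["contact_force"]).round(2),o["moment"],o["joints"].round(2))
f=grab_frame("top");save(f,"t6f.png"); a=f["img"][140:300,280:440,::-1];cv2.imwrite('pics/t6.png',cv2.resize(a,(592,592),interpolation=cv2.INTER_CUBIC))
E
```

```text
[ 0.49557527 -0.05572383  0.12454618] -128.92143666520187 0.04650818791480277 13.35 F tool [ 0.89 -2.42  7.44] [-0.43441183  0.07849583  0.23682802] [-0.13  0.45  0.14  2.12 -0.12  0.57 -2.15]
```

View pics/t6.png

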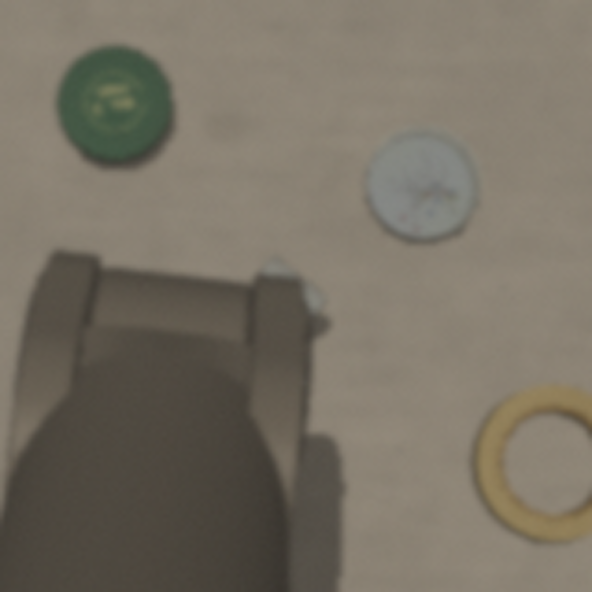

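The spout's mouth shows at about crop (296,280), a few degrees short of pointing at the dish at (421,185). I'll turn the remaining ~4.3°, release, rise and step aside to check.

step_arm --pt "0 0 0.0 0 0 0.006 0.8" --pt "0 0 0.0 0 0 0.012 0.8" --pt "0 0 0.0 0 0 0.012 0.8" --pt "0 0 0.0 0 0 0.012 0.8" --pt "0 0 0.0 0 0 0.012 -1" --pt "0 0 0.0 0 0 0.012 -1" --pt "0 0 0.0 0 0 0.012 -1" --pt "0 0 0.0 0 0 0.012 -1" --pt "0 0 -0.1 0 0 0.012 -1" --pt "0 0 -0.2 0 0 0.012 -1"

```text
clock: 14.65
tcp_pos: [0.4948, -0.0558, 0.2254]
orientation: [-2.919, 1.16, -0.003]
contact_force: [-0.7, 0.5, -0.4]
grip_width: 0.0857
```

step_arm --pt "-0.08 -0.08 -0.05 0 0 0 -1" --pt "-0.16 -0.16 -0.05 0 0 0 -1" --pt "-0.24 -0.24 -0.05 0 0 0 -1" --pt "-0.32 -0.32 -0.05 0 0 0 -1" --pt "-0.36 -0.36 -0.05 0 0 0 -1" --pt "-0.36 -0.36 -0.05 0 0 0 0.5" --pt "-0.36 -0.36 -0.05 0 0 0 1" --pt "-0.36 -0.36 -0.05 0 0 0 1" --pt "-0.36 -0.36 -0.05 0 0 0 1" --pt "-0.36 -0.36 -0.05 0 0 0 1"

```text
clock: 15.9
tcp_pos: [0.4876, 0.1981, 0.2504]
orientation: [-2.918, 1.162, -0.003]
contact_force: [0.7, -0.0, -0.4]
grip_width: 0.0
```

```bash
python3 - <<'E'
from h import *
o,p,Rm,j=state(); print(p,j,o["grip_width"],o["clock"],o["joints"].round(2))
f=grab_frame("top"); a=f["img"][160:290,290:420,::-1];cv2.imwrite('pics/t7.png',cv2.resize(a,None,fx=4.6,fy=4.6,interpolation=cv2.INTER_CUBIC))
A=np.array([.4955,-.0562])
c,k=blob(f,(0,60,80),(18,255,255),(350,228),14); s=ray(f,c,.064); print("stripe",c,k,s,np.degrees(np.arctan2(*(s[:2]-A)[::-1])))
c,k=blob(f,(3,150,120),(18,255,255),(324,259),10); print("plug",c,k,ray(f,c,.107))
for F in(f,grab_frame("scene")):
  for t,z in(("dish_center",.008),):
    d=masks_of(t,F)[0]; y,x=np.nonzero(d["pixels"]); q=ray(F,[x.mean(),y.mean()],z); print(t,d["p"],q,np.degrees(np.arctan2(*(q[:2]-A)[::-1])))
  for d in tip_of("nozzle_mouth",F)[:2]: q=ray(F,d["point"],.053); print(d["p"],q,np.degrees(np.arctan2(*(q[:2]-A)[::-1])))
E
```

```text
[0.48758927 0.19812972 0.25044545] -133.41852491677346 2.6899278416493047e-05 15.9 [-0.58  0.29  0.09  1.97 -0.03  0.88 -2.8 ]
stripe [354.72 227.84] 25 [ 0.56288039 -0.11799432  0.064     ] -42.52382682210819
plug [323.44 259.44] 150 [ 0.49571821 -0.05675089  0.107     ]
dish_center 0.86 [ 0.65658324 -0.20631656  0.008     ] -42.9817318392659
0.98 [ 0.5865916  -0.14194852  0.053     ] -43.26938057274618
0.58 [ 0.2792398  -0.16086148  0.053     ] -154.17483285301284
dish_center 0.65 [ 0.65754236 -0.2073377   0.008     ] -43.00581473124462
0.77 [ 0.26949995 -0.14303315  0.053     ] -158.98235554962383
0.59 [ 0.58952197 -0.1340038   0.053     ] -39.607982181260155
```

View pics/t7.png

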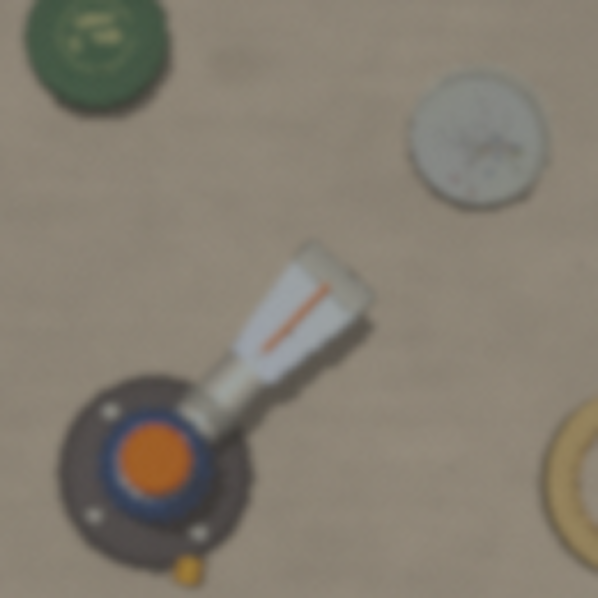

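```bash
python3 - <<'E'
from h import *
cmd([.4957,-.0563,.2],-90)
E
```

```text
to [0.4957, -0.0563, 0.2] -90 -> [0.362, 0.3596, 0.1007, -0.0001, -0.0003, -0.1205] rows 4.2 4.1
```

step_arm --pt "0.09 0.09 0.0 0 0 -0.12 1" --pt "0.18 0.18 0.0 0 0 -0.12 1" --pt "0.27 0.27 0.0 0 0 -0.12 1" --pt "0.362 0.36 0.0 0 0 -0.12 1" --pt "0.362 0.36 0.0 0 0 -0.12 1" --pt "0.362 0.36 0.06 0 0 -0.12 1" --pt "0.362 0.36 0.1 0 0 -0.12 1" --pt "0.362 0.36 0.1 0 0 -0.12 1" --pt "0.362 0.36 0.1 0 0 -0.12 1" --pt "0.362 0.36 0.1 0 0 -0.12 1"

```text
clock: 17.45
tcp_pos: [0.4962, -0.0563, 0.2013]
orientation: [-3.141, 0.004, -0.006]
contact_force: [-1.2, 0.5, 0.0]
grip_width: -0.0
```

```bash
python3 - <<'E'
from h import *
o,p,Rm,j=state(); print(p,j,o["grip_width"],o["clock"],o["contact_force"])
cmd([.4957,-.0563,.164],-90)
E
```

```text
[ 0.49619576 -0.05634934  0.20133244] -90.14409404998659 -3.745948984109934e-05 17.45 [-1.19993783  0.4964243   0.02793803]
to [0.4957, -0.0563, 0.164] -90 -> [-0.0013, -0.0001, 0.0747, -0.0, -0.0006, -0.0004] rows 0.6 0.0
```

step_arm --pt "-0.001 0 0.02 0 0 0 1" --pt "-0.001 0 0.035 0 0 0 1" --pt "-0.001 0 0.042 0 0 0 1" --pt "-0.001 0 0.048 0 0 0 1" --pt "-0.001 0 0.054 0 0 0 1" --pt "-0.001 0 0.06 0 0 0 1" --pt "-0.001 0 0.066 0 0 0 1" --pt "-0.001 0 0.07 0 0 0 1" --pt "-0.001 0 0.072 0 0 0 1" --pt "-0.001 0 0.072 0 0 0 1"

```text
clock: 18.7
tcp_pos: [0.4957, -0.0564, 0.1658]
orientation: [-3.141, 0.004, -0.005]
contact_force: [-3.4, 0.6, 7.8]
grip_width: -0.0
```

step_arm --pt "0 0 0.002 0 0 0 1" --pt "0 0 0.004 0 0 0 1" --pt "0 0 0.006 0 0 0 1" --pt "0 0 0.008 0 0 0 1" --pt "0 0 0.008 0 0 0 1" --pt "0 0 0.008 0 0 0 1" --pt "0 0 0.008 0 0 0 1" --pt "0 0 0.008 0 0 0 1" --pt "0 0 0.008 0 0 0 1" --pt "0 0 0.008 0 0 0 1"

```text
clock: 19.95
tcp_pos: [0.4959, -0.0564, 0.1649]
orientation: [-3.141, 0.005, -0.006]
contact_force: [-12.0, 1.5, 36.4]
grip_width: -0.0002
```

The force rose to 36 N, well above the 11 N the plug needs, and motion stopped at the expected depth. Now I'll retreat and check.

step_arm --pt "0 0 -0.01 0 0 0 1" --pt "0 0 -0.06 0 0 0 1" --pt "0 0 -0.16 0 0 0 1" --pt "0 0.0 -0.2 0 0 0 1" --pt "0 -0.1 -0.2 0 0 0 1" --pt "0 -0.22 -0.2 0 0 0 1" --pt "0 -0.34 -0.2 0 0 0 1" --pt "0 -0.46 -0.2 0 0 0 1" --pt "0 -0.5 -0.2 0 0 0 1" --pt "0 -0.5 -0.2 0 0 0 1"

```text
clock: 21.2
tcp_pos: [0.4961, 0.1944, 0.2648]
orientation: [-3.141, 0.001, -0.005]
contact_force: [-0.2, -0.0, 0.9]
grip_width: -0.0004
```

```bash
python3 - <<'E'
from h import *
o,p,Rm,j=state(); print(p,o["clock"],o["contact_force"].round(1))
A=np.array([.4955,-.0562]); f=grab_frame("top"); g=grab_frame("scene")
save(g,"s8.png")
c,k=blob(f,(0,60,80),(18,255,255),(354,228),14); s=ray(f,c,.064); print("stripe",c,k,np.degrees(np.arctan2(*(s[:2]-A)[::-1])))
for t,z in dict(dish_center=.008,cup_center=.03,tin_center=.012,tape_center=.0095,jar_center=.06).items():
  for F in(f,g):
    for d in masks_of(t,F)[:1]:
      y,x=np.nonzero(d["pixels"]); q=ray(F,[x.mean(),y.mean()],z); print(t,round(d["p"],2),q.round(3),np.degrees(np.arctan2(*(q[:2]-A)[::-1])).round(1))
for a,b in((-.0,.111),(0,.107),(0,.093)): print("plug top row at z",b,proj(g,[*A,b]))
c,k=blob(g,(3,150,120),(18,255,255),(344,245),16); print("plug scene",c,k)
E
```

```text
[0.49614281 0.1943938  0.26479833] 21.2 [-0.2 -0.   0.9]
stripe [354.72 227.84] 25 -42.52382682210819
dish_center 0.59 [ 0.656 -0.205  0.008] -42.9
dish_center 0.66 [ 0.657 -0.208  0.008] -43.2
cup_center 0.93 [0.529 0.127 0.03 ] 79.5
cup_center 0.63 [0.53  0.124 0.03 ] 79.2
tin_center 0.97 [ 0.698 -0.026  0.012] 8.4
tin_center 0.68 [ 0.695 -0.024  0.012] 9.2
tape_center 0.86 [ 0.494 -0.28   0.009] -90.4
tape_center 0.81 [ 0.492 -0.275  0.009] -90.9
jar_center 0.72 [0.707 0.107 0.06 ] 37.6
jar_center 0.76 [0.674 0.14  0.06 ] 47.7
plug top row at z 0.111 [343.51152541 238.06602749]
plug top row at z 0.107 [343.41414759 239.88146278]
plug top row at z 0.093 [343.07797387 246.14882027]
plug scene [343.34269663 247.98314607] 178
```

View pics/s8.png

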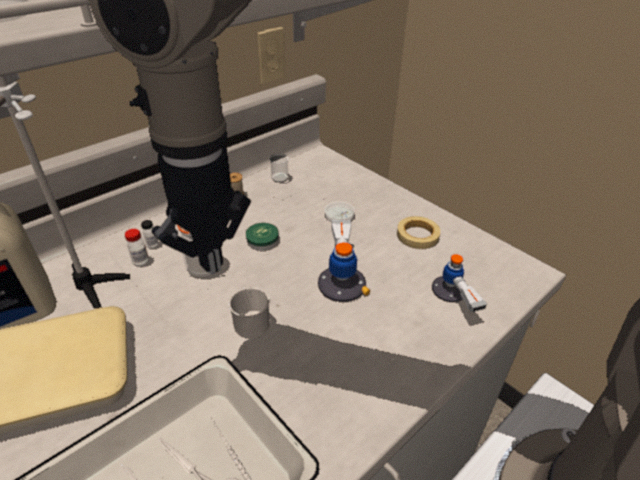

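```bash
python3 -c "
from h import *
r.hand_in()"
```

```text
the job is handed in; nothing more can be done
```

I moved the cup, turned the nozzle to point at the dish and pressed the locking plug home. I handed the job in at about 21 s on the robot's clock. No verdict was reported.

- **Cup:** it stands upright at about (0.53, 0.125), roughly 0.18 m from the screw axis and far off the mouth line. I carried it out of the swing before turning, and the nozzle never came near it.
- **Nozzle:** I gripped the hub and turned it clockwise about 178°. The orange line on the spout points at −42.5° and the dish lies at about −43°, which puts the mouth line about 2 mm off the dish's middle. The network's mouth point in the scene picture gave −39.6°. I did not rely on it, because the top picture's mouth point (−43.3°) agreed with the line.
- **Plug:** I pressed until it stopped at 36 N, against the roughly 11 N it needs. The fingertips ended about 92 mm above the worktop, against an expected 93 mm when home. The plug's shift in the scene picture gave only about 12.3 mm of travel, on top of its unknown starting depth of 0 to 2 mm. That is just past the 12 mm limit, so I rely on the hard stop as the stronger evidence.
- **Other things:** dish, tin and tape measured within about 8 mm of where they started, which is within measuring noise. In the last scene picture the jar measured about 40 mm off because the gripper hid part of it, but the top picture showed it unmoved.

The gripper was clear of everything at hand-in.

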